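# Tighten the slip-clutch clamp on a flow-cell cartridge

## Robot

A 6-joint arm with a two-finger parallel gripper is mounted at the origin on a cart in front of the work surface, level with it; the furniture and walls round the work are solid. World frame = base frame: x ahead of the robot, y to its left, z up, the work surface at z = 0. Lengths are in m, angles in rad, forces in N, time in s.
With the tool pointing down it reaches from about 0.275 to 0.75 m from the base axis. Payload 10.2 kg.
Tool frame: the origin (TCP) lies midway between the tips of the shut fingers; the grasp point (between the pads) lies 19 mm behind it; z points along the fingers, y is the line along which they close (so a half turn about z gives the same grasp; the last joint's range is limited). The gripper opens to 85 mm and grips with 20 to 120 N. Pads are 22 mm wide; open, the fingers measure 114 mm over their backs; the gripper's body (76 mm by 85 mm) begins 54 mm behind the grasp point. The pads swing forward as they close: fully open they stand 13 mm farther back than shut.
Start: joints at [-1.5, 0.313, 1.498, -0, 1.331, -0.223], TCP at [0.152, -0.503, 0.231] pointing down, gripper open.
Joint ranges: [-2.94, 2.94], [-0.97, 2.17], [0.19, 2.56], [-1.23, 4.37], [0.02, 3.11], [-2.88, 2.88]. Speed limits (rad/s): [2.39, 2.39, 3.01, 3.14, 3.14, 3.14].

## Interface

Orientations are given as a unit quaternion [x, y, z, w].
In Python, from station import reach, servo_line, move_joints, set_gripper, hold, ik, grab_frame, get_calibration, IKError, sign_off, recognise, outline_of, pinpoint, get_clock, get_joints, get_dq, get_joint_torque, get_ee_pos, get_eef_rot, get_contact_force, get_torque, get_opening, get_gripper_force gives the robot as it stands. The module is installed in compiled form; this text tells all that it offers. Calls block until the motion is done:
- reach(position, orientation): joint-space move of the TCP to a pose.
- servo_line(position, attitude=None, max_speed=0.15): straight line of the TCP; attitude=None keeps the orientation; max_speed is the mean speed in m/s.
- move_joints(angles): joint-space move.
- set_gripper(opening, grip_force=None): finger opening in m; grip_force is the grip in N (None keeps the last); returns when the fingers have stopped.
- hold(seconds).
- ik(position, orientation): joint angles nearest the present ones, or None.
- grab_frame(name): name is "scene" or "top" or "wrist"; returns (picture, depth): 400x640x3 uint8, blue, green, red; 400x640 float32, m along the optical axis (not along the pixel's ray), 0 where there is no reading.
- get_calibration(name): a dict with "fx", "fy", "cx", "cy" (pixels), "cam_to_world" (4x4, takes a point from camera to world coordinates); the wrist camera has in their place "T_tool_cam" (4x4, takes a point from camera to tool coordinates, whose origin is the TCP and whose axes are the flange's). Camera axes: x right, y down, z forward; pixel columns grow to the right and rows downward; lengths in m; the calibration is good to about 2 mm. A picture is of the moment at which its call begins: read the wrist's pose just before it. get_calibration takes no time and is no camera call.
A pose or a line that the arm cannot do raises IKError and nothing moves.
- sign_off(): hands the job in; it is judged then, once.
Trained networks look in the newest picture that a camera, given by its name, has taken for a name from the list of things; names that differ only in an ending like _2 or _b are one class to them, and where a whole thing is asked for, a point or a joint stands for the part that bears it (a point fixed in the world has none). Each returns a list of dicts, best first, with "conf" (0 to 1); they miss things now and then, are a little off and sometimes report something else, mostly with a low value. They report only what shows in the picture. A call takes as long as a camera call. They do not tell look-alikes from the thing itself.
- recognise(camera, label): "bbox" ([left, top, right, bottom] in pixels, round what is visible of it).
- outline_of(camera, label): "region" (400x640 bool, what is visible of it) and "bbox" ([left, top, right, bottom] in pixels, round what is visible of it).
- pinpoint(camera, label): "at" ([column, row] in pixels: a listed point, or the origin of a listed thing).
Readings, each from a call of its own:
- get_clock(): time.
- get_joints(): joint angles.
- get_dq(): joint speeds.
- get_joint_torque(): joint torques, N m.
- get_ee_pos(): TCP position.
- get_eef_rot(): TCP orientation.
- get_contact_force(): force on the tool from outside, world axes, zero at the start.
- get_torque(): the same for the moment, N m.
- get_opening(): finger opening in m.
- get_gripper_force(): force on a finger pad.
Only numpy, scipy, OpenCV 4.12 (cv2) and the standard library are available. Lean on these libraries where they do the work, as an engineer would, in place of code of your own. Each camera call takes 0.05 s, during which the arm holds its last target. There are 200 camera calls.

## Task

Gently push the flow-cell cartridge by its orange tab fully home against the stop of the blue clamp, then turn the black thumbscrew clockwise (seen from above) until its slip clutch first gives under your hand, and stop at that first slip without running the clutch on. Leave the cartridge clamped at the stop, and leave the bottle and the vials beside the clamp where they stand.

Things in the scene. Friction and masses are not known exactly. Their poses are not given: they have to be found in the camera images.
- clamp: Clamp screwed down (fixed): aluminium base plate 220 x 100 x 12 mm, blue bridge over it. Origin: centre of the plate's underside; +x into the channel (away from its open mouth), z up. The 43 mm wide channel (guides 9 mm high, floor z = 12 mm) ends at a steel stop, face at x = +95 mm. Bridge: x = +28 to +72 mm, 92 mm wide, top z = 85 mm; screw axis vertical at x = +50 mm, y = 0.
- cartridge: Loose flat cartridge in the channel, 150 x 40 mm, 14 mm thick (150 g), which slides easily; it starts 15 to 35 mm short of the stop. Origin: centre of its underside; x along its length, +x end goes to the stop. When home its origin is at x = +20 mm, y = 0, z = 12 mm in the clamp's frame.
- cartridge_tab (a point): Middle of the outer (-x) face of the cartridge's upright orange tab, 23 mm above the cartridge's underside; the tab is 38 mm wide, 8 mm thick and reaches 40 mm above the underside. Push it along the cartridge's +x.
- clamp_home (a point): Point fixed to the clamp where point cartridge_tab lies when the cartridge is fully home, 105 mm in front of the thumbscrew's axis.
- knob: Square black ribbed thumbscrew knob, 32 mm over its flats (along its own x and y), underside 104 mm and top 132 mm above the worktop; it stays at that height as it turns. Origin: on its axis, at its underside. Clockwise from above lowers the plunger 3 mm/rad, after a lost motion of 0 to 0.8 rad (different each time) in which only the knob turns.
- knob_grip (a point): On the knob's axis, 120 mm above the worktop: the height to grip, on two opposite flats. Torque to turn: 0.03 N m in the lost motion, 0.22 N m while the plunger runs free, 0.40 N m once it presses and the clutch slips (it stays there). A spring in the drive winds up 0.16 rad at 0.40 N m and unwinds when the knob is let go. Start to first slip: about 0.8 to 2.7 rad, so it may take several grasps.
- plunger: Round rubber-faced foot of the screw, 24 mm diameter, under the bridge. Origin: centre of its lower face. It starts 2 to 5 mm above the cartridge's upper face. Pressed down at the clutch's limit it bears with about 60 N and the screw holds it there.
- telltale_tip (a point): Top of the red tell-tale pin, 8 mm diameter, in the middle of the knob's top: 134.5 mm above the worktop at the start, and 2 mm higher for each radian the clutch has slipped clockwise. A good first slip is 0.1 to 0.75 rad (0.2 to 1.5 mm, too little to see); more than that spoils the clutch.
- amber_bottle: Bystander: brown bottle with a white cap, 46 mm diameter, 105 mm tall; origin at the centre of its underside.
- blue_cap_vial: Bystander: small clear vial with a blue cap, 24 mm diameter, 47 mm tall; origin at the centre of its underside.
- yellow_vial: Bystander: small yellow vial with a green cap, 24 mm diameter, 52 mm tall; origin at the centre of its underside.
Not all that is in view belongs to the job. Leave any purple look-alike of the cartridge alone.

How it is judged:
By the outcome, as a careful person would: the job done as asked, in the order asked, and still so for the second after the job is handed in, with the robot touching nothing.
It also fails if it takes over 58 s, if anything falls off the work surface, if the arm or the gripper's body presses on something with over 40 N, if the wrist force passes 120 N, or if a joint passes its speed limit or range.

## Working session

There is one attempt and no reset: what is moved stays moved. The work goes in short steps, each a Python script; the robot and the scene stay as the last script left them, time stands still between calls to the robot, and variables do not carry over. Pictures are saved under pics/ and viewed, at most 10 in all, crops included, and the job is handed in when it is done.

```bash
mkdir -p pics; cat > h.py <<'E'
import numpy as np, cv2
from station import *
from scipy.spatial.transform import Rotation as R
def world(cam,u,v,d):
    c=get_calibration(cam); p=np.array([(u-c["cx"])/c["fx"]*d,(v-c["cy"])/c["fy"]*d,d,1])
    return (c["cam_to_world"]@p)[:3]
def at_z(cam,u,v,z):
    c=get_calibration(cam);T=c["cam_to_world"]
    r=T[:3,:3]@np.array([(u-c["cx"])/c["fx"],(v-c["cy"])/c["fy"],1]);o=T[:3,3]
    return o+r*(z-o[2])/r[2]
E
python3 - <<'E'
from h import *
print(get_clock())
ims=[]
for c in ("top","scene"):
    im,d=grab_frame(c); np.save(f"{c}_d.npy",d); cv2.imwrite(f"pics/{c}0.png",im)
    print(c,get_calibration(c)["cam_to_world"].round(3).tolist())
    for l in ["knob_grip","telltale_tip","cartridge_tab","clamp_home","clamp","cartridge","knob","amber_bottle","blue_cap_vial","yellow_vial"]:
        for r in pinpoint(c,l)[:3]:
            u,v=r["at"]; iu,iv=int(np.clip(u,0,639)),int(np.clip(v,0,399))
            print(c,l,round(r["conf"],2),np.round(r["at"],1),world(c,u,v,d[iv,iu]).round(3))
print(get_clock(),get_eef_rot(),get_opening())
E
```

```text
0.0
top [[0.008, -0.989, 0.15, 0.425], [-1.0, -0.006, 0.013, 0.035], [-0.012, -0.15, -0.989, 1.089], [0.0, 0.0, 0.0, 1.0]]
top knob_grip 0.56 [341.9 186.9] [ 0.607 -0.     0.138]
top cartridge_tab 0.79 [351.3 259.7] [ 0.472 -0.025  0.016]
top cartridge_tab 0.73 [221.7 240.6] [ 0.512  0.259 -0.001]
top clamp_home 0.59 [345.7 242.3] [ 0.508 -0.013  0.027]
top clamp 0.67 [340.8 218.8] [ 0.559 -0.002  0.024]
top cartridge 0.67 [346.7 227. ] [ 0.542 -0.015  0.022]
top knob 0.79 [342.5 190.2] [ 0.601 -0.002  0.135]
top amber_bottle 0.61 [394.8 225.4] [ 0.539 -0.11   0.084]
top blue_cap_vial 0.57 [390.9 192. ] [ 0.615 -0.109  0.043]
top yellow_vial 0.62 [291.5 225. ] [0.542 0.102 0.051]
scene [[0.868, -0.199, 0.456, 0.164], [-0.497, -0.331, 0.802, -0.685], [-0.009, -0.922, -0.387, 0.451], [0.0, 0.0, 0.0, 1.0]]
scene knob_grip 0.63 [348.2 198.7] [ 0.604 -0.017  0.132]
scene cartridge_tab 0.92 [247.9 212.2] [0.505 0.241 0.031]
scene cartridge_tab 0.65 [287.1 266.5] [ 0.473 -0.024  0.033]
scene clamp_home 0.61 [302.9 256.9] [0.523 0.012 0.021]
scene clamp_home 0.33 [347.1 210.5] [ 0.602 -0.017  0.109]
scene clamp 0.97 [327.3 267.1] [ 0.545 -0.04   0.018]
scene cartridge 0.93 [319.1 258.8] [ 0.542 -0.017  0.025]
scene cartridge 0.58 [222.4 237.5] [0.427 0.195 0.007]
scene knob 0.57 [346.2 213.3] [ 0.604 -0.01   0.1  ]
scene amber_bottle 0.81 [349.5 297.7] [ 0.53  -0.137  0.013]
scene blue_cap_vial 0.54 [383.4 282.2] [ 0.613 -0.119  0.007]
scene yellow_vial 0.61 [290.7 242.3] [0.54  0.098 0.009]
1.1 [9.89234193e-01 1.46341076e-01 1.16879077e-05 3.94673331e-06] 0.08522940466893723
```

View pics/top0.png

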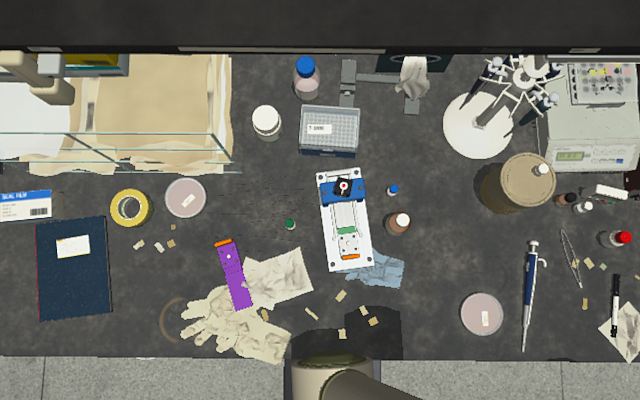

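View pics/scene0.png

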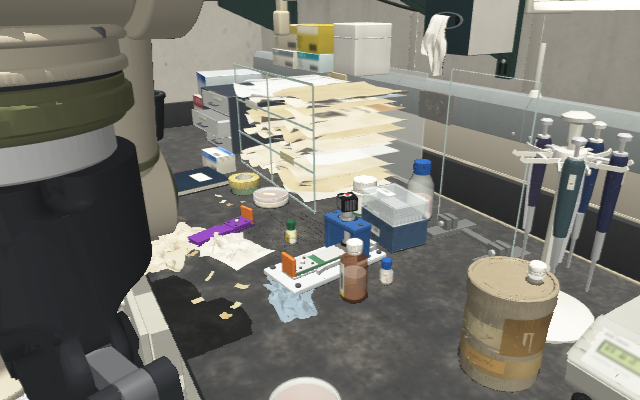

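Cartridge candidates in the top view: a white one in the clamp channel with its orange tab at (351,258), and a purple one lying loose at (232,272) with its tab at (222,242). The white one fits, because it sits in the channel under the blue bridge. The purple one is the look-alike. I'll crop to confirm while moving to a closer wrist view.

```bash
python3 - <<'E'
from h import *
im=cv2.imread("pics/top0.png")
cr=cv2.resize(im[160:300,200:420],None,fx=3,fy=3,interpolation=cv2.INTER_CUBIC); 
psi=0.16
def q(psi): return [np.cos(psi/2),np.sin(psi/2),0,0]
print(get_calibration("wrist"))
for p in (0.16,0.16+np.pi,0.16-np.pi): print(p,ik([0.47,-0.02,0.34],q(p)))
reach([0.46,-0.02,0.36],q(psi))
p,r=get_ee_pos(),get_eef_rot()
im,d=grab_frame("wrist"); np.savez("w0.npz",p=p,r=r,d=d,im=im); 
for l in ["knob_grip","telltale_tip","cartridge_tab","clamp_home","knob"]:
    print(l,[(round(x["conf"],2),np.round(x["at"],1)) for x in pinpoint("wrist",l)[:3]])
print(get_clock(),p,r)
cv2.imwrite("pics/w0.png",im); cv2.imwrite("pics/crop0.png",cr)
E
```

```text
{'fx': 280.76934861155814, 'fy': 280.76934861155814, 'cx': 316.736492226219, 'cy': 196.42844617342826, 'T_tool_cam': array([[ 8.82759914e-04, -9.59169872e-01, -2.82829236e-01,
         7.10784336e-02],
       [ 9.99999497e-01,  7.12074398e-04,  7.06288936e-04,
         1.17343086e-03],
       [-4.76055610e-04, -2.82829718e-01,  9.59170018e-01,
        -1.42501148e-01],
       [ 0.00000000e+00,  0.00000000e+00,  0.00000000e+00,
         1.00000000e+00]])}
0.16 [-2.92340853e-01  1.33736215e-01  1.44204475e+00 -4.44089210e-16
  1.56581169e+00  1.11845547e+00]
3.3015926535897933 [-2.92340853e-01  1.33736215e-01  1.44204475e+00 -4.44089210e-16
  1.56581169e+00 -2.02313718e+00]
-2.981592653589793 [-2.92340853e-01  1.33736215e-01  1.44204475e+00 -4.44089210e-16
  1.56581169e+00 -2.02313718e+00]
knob_grip [(0.68, array([320.4,  46.4]))]
telltale_tip [(0.46, array([321.3,  43. ]))]
cartridge_tab [(0.86, array([316.9, 151.2])), (0.67, array([155.2, 101.2])), (0.25, array([321.5,  50.3]))]
clamp_home [(0.94, array([319.8, 131. ]))]
knob [(0.64, array([322. ,  48.1]))]
3.5083 [ 0.46001611 -0.02060363  0.35973963] [ 9.96836697e-01  7.94766561e-02 -2.46618941e-04 -9.60152052e-06]
```

View pics/crop0.png

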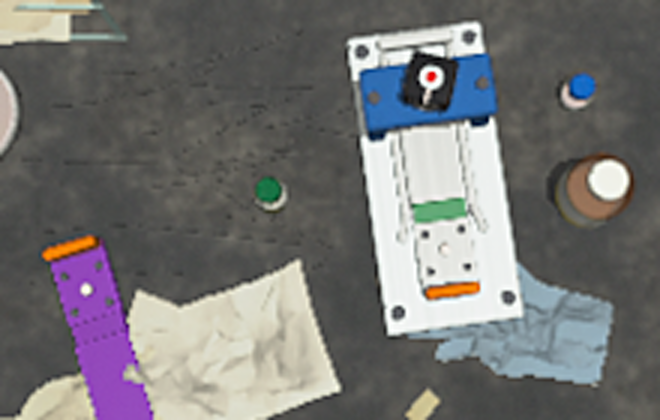

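View pics/w0.png

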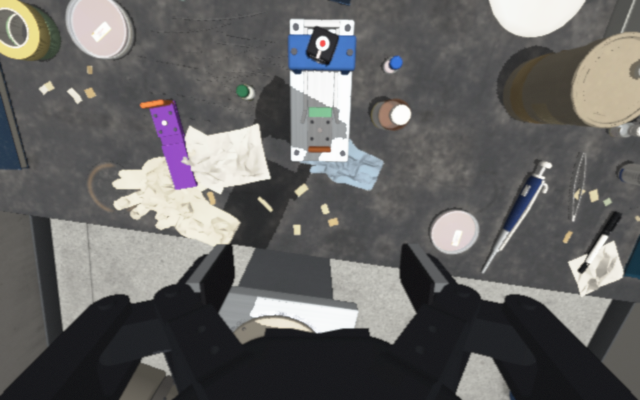

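The crop confirms it: the white cartridge is in the clamp channel with its tab at crop (452,290), and the purple one lies loose with its tab at (70,248). In the wrist view the clamp edges run nearly vertical, with the knob at (321,45) and the tab at (318,150). The next step is a closer look and a geometric fit from depth.

```bash
cat >> h.py <<'E'
def q(psi): return [np.cos(psi/2),np.sin(psi/2),0,0]
def wcloud():
    p,r=get_ee_pos(),get_eef_rot(); im,d=grab_frame("wrist"); c=get_calibration("wrist")
    v,u=np.mgrid[:400,:640]; P=np.stack([(u-c["cx"])/c["fx"]*d,(v-c["cy"])/c["fy"]*d,d],-1)
    T=c["T_tool_cam"]; P=P@T[:3,:3].T+T[:3,3]; P=P@R.from_quat(r).as_matrix().T+p
    P[d==0]=np.nan
    return im,P
def rect(P,m):
    m=cv2.morphologyEx(m.astype(np.uint8),cv2.MORPH_OPEN,np.ones((3,3)))
    n,l,s,c=cv2.connectedComponentsWithStats(m); k=1+np.argmax(s[1:,4]); X=P[l==k]
    (cx,cy),wh,a=cv2.minAreaRect((X[:,:2]*1000).astype(np.float32))
    return dict(c=np.round([cx,cy],1),wh=np.round(wh,1),deg=round(a,1),z=np.median(X[:,2]).round(4),n=len(X),mean=X[:,:2].mean(0).round(4),px=c[k].round(0))
E
python3 - <<'E'
from h import *
reach([0.50,-0.02,0.26],q(0.16))
im,P=wcloud(); x,y,z=np.moveaxis(P,-1,0)
near=(abs(x-.55)<.12)&(abs(y+.01)<.07)
b,g,r=np.moveaxis(im.astype(int),-1,0)
print("bridge",rect(P,near&(abs(z-.085)<.007)&(b>r+40)))
print("knob",rect(P,near&(z>.122)))
print("red",rect(P,near&(z>.12)&(r>g+70)))
print("tab",rect(P,near&(z>.04)&(z<.065)&(r>b+50)&(r>g+30)))
print("plate",rect(P,near&(abs(z-.012)<.006)))
print("bottle",[rect(P,(abs(x-.54)<.05)&(abs(y+.11)<.04)&(z>.09))])
for l in ["telltale_tip","cartridge_tab","clamp_home","knob"]:
    print(l,[(round(t["conf"],2),np.round(t["at"],1),P[int(t["at"][1]),int(t["at"][0])].round(3)) for t in pinpoint("wrist",l)[:2]])
cv2.imwrite("pics/w1.png",im); print(get_clock())
for p in np.arange(-3,3.3,.5): print(round(p,1),(ik([0.605,0,0.101],q(p)) if ik([0.605,0,0.101],q(p)) is not None else np.zeros(6)).round(2))
E
```

```text
bridge {'c': array([610.2,  -4.3]), 'wh': array([43.1, 91.9]), 'deg': 7.8, 'z': np.float64(0.0847), 'n': 2334, 'mean': array([ 0.6083, -0.0045]), 'px': array([317.,  76.])}
knob {'c': array([502.6, -13.9]), 'wh': array([ 34.5, 134.9]), 'deg': 9.2, 'z': np.float64(0.3422), 'n': 40997, 'mean': array([ 0.508 , -0.0057]), 'px': array([265., 344.])}
red {'c': array([610.3,  -4.4]), 'wh': array([5.8, 6.2]), 'deg': 8.7, 'z': np.float64(0.1343), 'n': 48, 'mean': array([ 0.6105, -0.0041]), 'px': array([317.,  66.])}
tab {'c': array([477. , -23.2]), 'wh': array([ 7. , 36.7]), 'deg': 7.7, 'z': np.float64(0.0511), 'n': 185, 'mean': array([ 0.4778, -0.0235]), 'px': array([315., 189.])}
plate {'c': array([509.5, -20.1]), 'wh': array([167.5, 102.6]), 'deg': 8.4, 'z': np.float64(0.0119), 'n': 4072, 'mean': array([ 0.513 , -0.0207]), 'px': array([317., 156.])}
bottle [{'c': array([510.5, -82. ]), 'wh': array([28., 26.]), 'deg': 6.0, 'z': np.float64(0.3369), 'n': 10742, 'mean': array([ 0.516 , -0.0822]), 'px': array([538., 352.])}]
telltale_tip [(0.65, array([318.4,  67.6]), array([nan, nan, nan])), (0.58, array([316.9,  68.8]), array([ 0.609, -0.003,  0.133]))]
cartridge_tab [(0.71, array([114.2, 127.5]), array([0.508, 0.266, 0.   ])), (0.7, array([313.2, 187.9]), array([ 0.48 , -0.02 ,  0.049]))]
clamp_home []
knob [(0.72, array([315.7,  72.5]), array([ 0.606, -0.003,  0.131]))]
4.2667
-3.0 [-0.19  0.61  1.4  -0.    1.13 -1.91]
-2.5 [-0.19  0.61  1.4  -0.    1.13 -2.41]
-2.0 [0. 0. 0. 0. 0. 0.]
-1.5 [-0.19  0.61  1.4  -0.    1.13  2.88]
-1.0 [-0.19  0.61  1.4  -0.    1.13  2.38]
-0.5 [-0.19  0.61  1.4  -0.    1.13  1.88]
0.0 [-0.19  0.61  1.4  -0.    1.13  1.38]
0.5 [-0.19  0.61  1.4  -0.    1.13  0.88]
1.0 [-0.19  0.61  1.4  -0.    1.13  0.38]
1.5 [-0.19  0.61  1.4  -0.    1.13 -0.12]
2.0 [-0.19  0.61  1.4  -0.    1.13 -0.62]
2.5 [-0.19  0.61  1.4  -0.    1.13 -1.12]
3.0 [-0.19  0.61  1.4  -0.    1.13 -1.62]
```

View pics/w1.png

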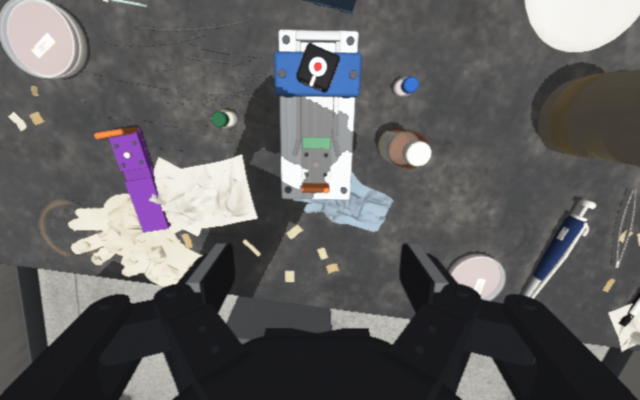

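The view shows the knob at (317,67), turned about 14° clockwise relative to the clamp, and the white cartridge's tab at (315,188). The fit puts the knob axis at (0.610, -0.004) with yaw about 8°. The tab is about 33 mm short of home. Next I'll re-measure the knob's yaw, then push with force feedback.

```bash
python3 - <<'E'
from h import *
im,P=wcloud(); x,y,z=np.moveaxis(P,-1,0)
print("knob",rect(P,(np.hypot(x-.61,y+.004)<.035)&(z>.125)&(z<.14)))
ax=np.array([.6103,-.0043]); yaw=.140; e=np.array([np.cos(yaw),np.sin(yaw)]); Q=q(yaw+np.pi)
def pos(s,z): return [*(ax-s*e),z]
set_gripper(0.0)
reach(pos(.175,.15),Q); servo_line(pos(.175,.032),max_speed=.15)
f0=np.array(get_contact_force()); print("f0",f0.round(2),get_clock(),get_opening())
s=.175; log=[]
servo_line(pos(.155,.032),max_speed=.06)
s=.155
while s>.108:
    s-=.002 if s>.122 else .0007
    servo_line(pos(s,.032),max_speed=.04)
    f=-(np.array(get_contact_force())-f0)[:2]@e; log.append((round(s,4),round(f,2)))
    if f>8: break
print(log[-35:]); hold(.2)
print(get_clock(),get_ee_pos(),-(np.array(get_contact_force())-f0)[:2]@e)
E
```

```text
knob {'c': array([610.4,  -4. ]), 'wh': array([33.2, 33.4]), 'deg': 77.6, 'z': np.float64(0.1318), 'n': 1394, 'mean': array([ 0.6102, -0.0041]), 'px': array([317.,  67.])}
f0 [ 0.07 -0.12  0.65] 8.7 -3.136898269136071e-05
[(0.153, np.float64(-0.02)), (0.151, np.float64(-0.29)), (0.149, np.float64(0.42)), (0.147, np.float64(0.13)), (0.145, np.float64(-0.19)), (0.143, np.float64(0.5)), (0.141, np.float64(-0.89)), (0.139, np.float64(0.38)), (0.137, np.float64(0.28)), (0.135, np.float64(0.67)), (0.133, np.float64(-0.51)), (0.131, np.float64(0.67)), (0.129, np.float64(-0.41)), (0.127, np.float64(-0.49)), (0.125, np.float64(0.66)), (0.123, np.float64(0.33)), (0.121, np.float64(-0.2)), (0.1203, np.float64(1.73)), (0.1196, np.float64(1.67)), (0.1189, np.float64(0.14)), (0.1182, np.float64(0.99)), (0.1175, np.float64(1.41)), (0.1168, np.float64(0.6)), (0.1161, np.float64(1.46)), (0.1154, np.float64(1.2)), (0.1147, np.float64(4.67)), (0.114, np.float64(8.81))]
16.1333 [ 0.49645532 -0.02028086  0.03196769] 9.757617929000762
```

The cartridge met the stop at s = 0.1145, against 0.116 expected. I'll retreat, check the tab, and grip the knob with its flats at about -0.2 rad mod 90°, leaving wrist range for the whole clockwise turn.

```bash
cat >> h.py <<'E'
ax=np.array([.6103,-.0042]); yaw=.140; e=np.array([np.cos(yaw),np.sin(yaw)])
def tq(): return np.array(get_torque())[2],get_joint_torque()[5],np.array(get_contact_force())
E
python3 - <<'E'
from h import *
p=np.array(get_ee_pos()); Q=get_eef_rot()
servo_line([*(p[:2]-.03*e),.032],max_speed=.08); servo_line([*(p[:2]-.03*e),.20],max_speed=.25)
psi=2.94
reach([*ax,.19],q(psi)); set_gripper(.065)
servo_line([*ax,.098],max_speed=.12)
print(get_clock(),get_ee_pos(),get_joints().round(3) if hasattr(get_joints(),'round') else get_joints())
a=[tq() for _ in range(3)]; print("pre",a)
set_gripper(0.0,80); hold(.1)
print("grip",get_opening(),get_gripper_force(),[tq() for _ in range(2)],get_clock())
j=np.array(get_joints())
for k in range(3):
    j[5]+=.1; move_joints(j); t=tq(); print(round(get_clock(),2),round(get_joints()[5],3),round(t[0],3),round(t[1],3),t[2].round(1))
E
```

```text
19.675 [ 0.61077145 -0.00429244  0.09884722] [-0.199  0.622  1.387  0.     1.131 -1.568]
pre [(np.float64(0.010415996002494026), np.float64(-3.617532001953805e-05), array([-0.55166094,  0.4760045 ,  0.18518897])), (np.float64(0.010415996002494026), np.float64(-3.617532001953805e-05), array([-0.55166094,  0.4760045 ,  0.18518897])), (np.float64(0.010415996002494026), np.float64(-3.617532001953805e-05), array([-0.55166094,  0.4760045 ,  0.18518897]))]
grip 0.03089353567818603 78.88485789299011 [(np.float64(-0.0697746927094382), np.float64(-0.02585040929261595), array([0.1723357 , 5.97754708, 5.5200702 ])), (np.float64(-0.0697746927094382), np.float64(-0.02585040929261595), array([0.1723357 , 5.97754708, 5.5200702 ]))] 20.175
20.43 -1.47 -0.048 0.356 [-0.3  1.3  0.1]
20.68 -1.372 -0.019 0.335 [-0.7  2.4  1.8]
20.93 -1.273 0.013 0.327 [-0.   2.3  1.4]
```

```bash
python3 - <<'E'
from h import *
j=np.array(get_joints())
for k in range(12):
    j[5]+=.1; move_joints(j); t=tq(); print(round(get_clock(),2),round(get_joints()[5],3),round(t[0],3),round(t[1],3),t[2].round(1))
    if t[0]>.3: break
E
```

```text
21.18 -1.178 -0.001 0.306 [-0.8  3.   0.4]
21.43 -1.078 -0.01 0.322 [-0.9  2.1  1. ]
21.68 -0.978 -0.001 0.321 [-1.2  4.4  1.2]
21.93 -0.879 -0.014 0.32 [-0.8  3.1  0.9]
22.18 -0.779 0.116 0.47 [-0.1  4.7  1. ]
22.43 -0.679 0.186 0.403 [-0.7  5.5  1. ]
22.68 -0.579 0.209 0.409 [0.6 5.  1.8]
22.93 -0.479 0.133 0.409 [-0.3  5.8  1.4]
23.18 -0.379 0.139 0.409 [-0.1  5.3  0.5]
23.43 -0.279 0.154 0.409 [0.6 5.5 1.2]
23.68 -0.179 0.164 0.408 [0.9 5.5 0.9]
23.93 -0.079 0.226 0.408 [1.  5.5 0.8]
```

```bash
python3 - <<'E'
from h import *
j=np.array(get_joints())
for k in range(14):
    j[5]+=.08; move_joints(j); t=tq(); print(round(get_clock(),2),round(get_joints()[5],3),round(t[0],3),round(t[1],3),t[2].round(1))
    if t[0]>.31 or t[1]>.47: break
hold(.1); print(tq())
E
```

```text
24.18 -0.004 0.167 0.409 [-0.1  5.2  1.3]
24.43 0.076 0.134 0.439 [0.4 5.2 0.1]
24.68 0.158 0.202 0.369 [0.7 5.5 0.5]
24.93 0.238 0.21 0.369 [2.1 6.3 0.7]
25.18 0.317 0.208 0.369 [0.6 4.7 0.5]
25.43 0.398 0.17 0.369 [0.9 5.1 0.5]
25.68 0.478 0.211 0.369 [1.1 5.1 0.2]
25.93 0.557 0.272 0.418 [2.1 6.1 0.3]
26.18 0.637 0.34 0.492 [1.6 4.5 0.6]
(np.float64(0.33309370418579515), np.float64(0.3154817596077919), array([1.09416168, 5.20490254, 0.45621087]))
```

```bash
python3 - <<'E'
from h import *
j=np.array(get_joints()); j[5]=.637
for k in range(4):
    j[5]+=.08; move_joints(j); t=tq(); print(round(get_clock(),2),round(get_joints()[5],3),round(t[0],3),round(t[1],3),t[2].round(1),get_opening())
E
```

```text
26.52 0.713 0.359 0.609 [1.5 3.9 0.4] 0.030874475586621482
26.77 0.793 0.372 0.63 [ 1.6  4.1 -0.2] 0.030940342518592286
27.02 0.873 0.353 0.631 [ 2.2  3.5 -0.9] 0.031101640864415123
27.27 0.953 0.386 0.632 [ 2.9  4.2 -1.2] 0.031034883522499508
```

The torque has been flat at the clutch value for about 0.25 rad, so the clutch is slipping. I'll add 0.1 rad for margin, release straight up, back off and check.

```bash
python3 - <<'E'
from h import *
j=np.array(get_joints()); j[5]=1.05; move_joints(j); print(tq())
psi_end=R.from_quat(get_eef_rot()).as_matrix()[:2,0]; a=np.degrees(np.arctan2(psi_end[1],psi_end[0])); print("tool psi deg",a,a%90)
set_gripper(.065); print(get_opening(),tq())
servo_line([*np.array(get_ee_pos())[:2],.20],max_speed=.15)
reach([0.50,-0.02,0.26],q(0.16)); hold(.1)
im,P=wcloud(); x,y,z=np.moveaxis(P,-1,0); b,g,r=np.moveaxis(im.astype(int),-1,0)
near=(abs(x-.55)<.12)&(abs(y+.01)<.07)
print("knob",rect(P,(np.hypot(x-.61,y+.004)<.035)&(z>.125)&(z<.14)))
print("red",rect(P,near&(z>.12)&(z<.15)&(r>g+70)))
T=rect(P,near&(z>.04)&(z<.065)&(r>b+50)&(r>g+30)); print("tab",T, "s",(ax*1000-T['c'])@e)
cv2.imwrite("pics/w2.png",im)
im,_=grab_frame("top"); cv2.imwrite("pics/top2.png",im)
for l in ["amber_bottle","blue_cap_vial","yellow_vial"]: print(l,[np.round(t["at"],1) for t in pinpoint("top",l)[:1]])
print(get_clock(),np.array(get_contact_force()).round(1))
E
```

```text
(np.float64(0.35451759941587835), np.float64(0.6742768920958042), array([ 2.11701244,  4.47046264, -0.15365039]))
tool psi deg 18.743103596121777 18.743103596121777
0.06459997757663033 (np.float64(-0.004425191957096795), np.float64(-0.010159834055230021), array([-0.66106274, -0.29025965, -0.47643147]))
knob {'c': array([610.6,  -4.1]), 'wh': array([33., 33.]), 'deg': 27.4, 'z': np.float64(0.1318), 'n': 1426, 'mean': array([ 0.6104, -0.0043]), 'px': array([318.,  66.])}
red {'c': array([610.5,  -4.5]), 'wh': array([5.9, 5.2]), 'deg': 9.1, 'z': np.float64(0.135), 'n': 53, 'mean': array([ 0.6104, -0.0045]), 'px': array([318.,  66.])}
tab {'c': array([511.1, -18.7]), 'wh': array([ 7.1, 35.3]), 'deg': 8.4, 'z': np.float64(0.0514), 'n': 183, 'mean': array([ 0.5118, -0.0189]), 'px': array([316., 163.])} s 100.25280198663496
amber_bottle []
blue_cap_vial []
yellow_vial [array([290.3, 224.3])]
29.7 [-0.   0.   0.8]
```

View pics/w2.png

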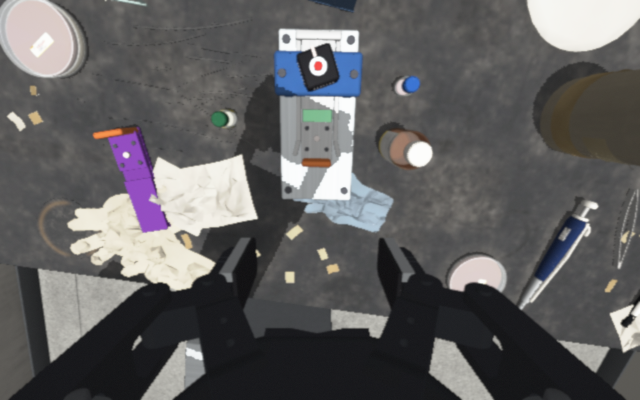

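The view shows the tab at (316,163), which puts it 100.3 mm from the knob axis (101 expected), so the cartridge is home. The knob sits at 27°, which is the hand angle plus the 0.16 rad spring unwind. The bottle (405,150) and vials (224,118) and (406,86) haven't moved.

```bash
python3 -c "
from station import *
print(sign_off(),get_clock())"
```

```text
the job is handed in; nothing more can be done
the job is handed in; nothing more can be done
```

The job is handed in: the cartridge is home against the stop and clamped, the thumbscrew was stopped about 0.3 rad into its first clutch slip (estimated from torque), and the bottle and vials stand where they were.

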